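# Lock a fresh water-filter cartridge into the countertop purifier

## Robot

A 6-joint arm with a two-finger parallel gripper is mounted at the origin on the work surface. World frame = base frame: x ahead of the robot, y to its left, z up, the work surface at z = 0. Lengths are in m, angles in rad, forces in N, time in s.
With the tool pointing down it reaches from about 0.35 to 0.85 m from the base axis. Payload 8.1 kg.
Tool frame: the origin (TCP) lies on the centre line of the jaws, within the pads' length; the fingertips stand robot.finger_overhang ahead of it and the grasp point (between the pads) lies 5 mm behind it (robot.finger_overhang is the distance from the TCP to the fingertips, in m); z points along the fingers, y is the direction in which the jaws open and shut (so a half turn about z gives the same grasp; the last joint's range is limited). The gripper opens to 93 mm and grips with 3 to 60 N. Pads are 15 mm wide; open, the fingers measure 128 mm over their backs; the gripper's body (75 mm by 188 mm) begins 65 mm behind the grasp point.
Start: joints at [1.097, 0.13, 1.488, -0, 1.523, -0.085], TCP at [0.227, 0.555, 0.233] pointing down, gripper open.
Joint ranges: [-2.96, 2.96], [-0.89, 2.26], [0.02, 2.5], [-1.34, 4.48], [0, 2.73], [-2.66, 2.66]. Speed limits (rad/s): [2.39, 2.39, 2.79, 3.14, 3.14, 3.14].

## Interface

Orientations are given as a rotation vector (axis times angle).
In Python, from plant import robot gives the robot as it stands. The module is installed in compiled form; this text tells all that it offers.
- The arm moves only by the tool carry_out, never from a script. Its argument "commands" is a list that holds one entry, the list of rows, each a list of 4 numbers: the shift along the tool's x, y, z in cm, then the turn about the tool's z in degrees. In form: [[[tx, ty, tz, roll], ...]]. A call has 1 to 20 rows; each row shifts and turns the commanded pose from where the row before left it, along the tool's axes as they then stand; what a row does not reach is not made up. A row lasts 1/12 s, in which the tool goes at most 41.7 mm and 7.16 degrees, less where a joint would pass 70% of its speed; a pose out of reach is approached as far as the arm can. A call is refused whole if a number of a shift passes 4.17 or a number of a turn 7.16, either way. A call with a gripper value outside its range is refused whole. "claw" is the finger opening in cm, from 0 to 9.3, set as the call begins (left out, the last holds). The fingers move at their own pace and stop on an object; "grip_force" is the grip in N (left out, the last holds). Time passes only in rows, so rows that do not move let the fingers close. It gives the time, the measured TCP pose, the force and the opening at its end, in the units of the state.
- robot.read_state(): the state, without advancing time (a new reading comes with each control period).
- robot.read_camera(name): name is "side" or "top"; returns the picture (420x560x3 uint8, red, green, blue); there is no depth.
- robot.camera_params(name): a dict with "mtx" (3x3 intrinsics, pixels), "dist_coeffs" ([k1, k2, p1, p2, k3] as OpenCV has them; the pictures are not rectified), "R" (3x3) and "t" (3): a world point X has camera coordinates R X + t. Camera axes: x right, y down, z forward; pixel columns grow to the right and rows downward; lengths in m; the calibration is good to about 2 mm. A picture is of the moment at which its call begins. camera_params takes no time and is no camera call.
- robot.close_job(): hands the job in, once; it reports no verdict.
The state is a dict: "t": time; "q": joint angles; "dq": joint speeds; "joint_torque": joint torques, N m; "tool_pos": TCP position; "orientation": TCP orientation; "force": force on the tool from outside, world axes, zero at the start; "wrist_torque": the same for the moment, N m; "opening": finger opening in m.
Only numpy, scipy, OpenCV 4.12 (cv2) and the standard library are available. Lean on these libraries where they do the work, as an engineer would, in place of code of your own. Each camera call takes 0.05 s, during which the arm holds its last target.

## Task

Fit the fresh filter cartridge into the water purifier: set its neck in the ring, find the two slots with the lugs, press it in against the spring valve, turn it clockwise as far as it goes and let the spring lift it into the locking notches, so that it stands upright, locked, with nothing holding it. Work gently, never forcing it against the ring, and leave the tin, glass bottle, teat, spoon rest and orange cap where they are.

Things in the scene. Friction and masses are not known exactly. Their poses are not given: they have to be found in the camera images.
- cartridge: fresh filter cartridge, loose, about 0.2 kg, standing on its neck. Origin: centre of the neck's underside, z up its axis. Grey neck 44 mm across from 0 to 31 mm up (nose tapers to 37 mm across over the lowest 6 mm); white body 62 mm across from 31 to 126 mm up; a blue grip wing on top. Wing and lugs lie along x; half a turn gives the same cartridge.
- wing (a point): middle of the cartridge's blue grip wing, 140 mm above its origin, axes as the cartridge's: a flat upright bar 52 mm long along x, 16 mm thick along y, 30 mm high (125 to 155 mm above the origin)
- lugs (a point): point on the cartridge's axis midway between its two blue lugs, 13 mm above its origin; the lugs stand out of the neck at +x and -x to 28.5 mm from the axis, each 8 mm wide and 6 mm high
- purifier: white countertop water purifier, fixed; base 190 mm (its x) by 140 mm (its y), 66 mm high; origin on the counter under its centre and the socket's axis, z up, front to its -x. Steel spout at +y, 77 to 151 mm off the axis, up to 151 mm high. A bayonet ring, dark with a pale inner rim, 80 mm across, stands on the base from 66 to 105 mm high.
- socket (a point): centre of the ring's mouth, in its rim plane; axes as the purifier's. Bore 46.6 mm. Two slots 10.5 mm wide (3 degrees play for the lugs) cut the pale rim, nominally at +x and -x, but the ring is a push fit and sits turned up to 0.4 rad either way, not measured; they show from above. Lugs beside the slots rest on the rim, cartridge origin 10 mm below here; in the slots they go on down.
- valve_top (a point): centre of the top of the spring valve, a blue pad in the socket, 17 mm below the rim; a cartridge nose in the slots rests on it, not locked. 5 N starts it down, then 0.4 N per mm. With the cartridge origin 26 mm or more below the rim the lugs are under the ledges and can turn clockwise seen from above, that way only; at 31 mm its shoulder meets the rim and stops it.
- locked (a point): point on the socket's axis 21 mm below the rim, where the cartridge's origin stands when locked. The notches' middle lies 60 degrees (1.05 rad) clockwise of the slots' middle, the hard stop 5 degrees farther (5 degrees play either way). In the notches the spring lifts the pressed cartridge until the lugs meet the notch roofs here. Axes as the purifier's.
- tin: closed formula tin, cream and blue with a white lid, 103 mm across, 126 mm high; origin under its centre
- bottle: empty glass baby bottle, 58 mm across, 138 mm high, standing; origin under its centre
- teat: green silicone teat, 44 mm across, 47 mm high, standing on its flange; origin under its centre
- spoon_rest: flat wooden spoon rest, 200 by 85 mm (long side along its x), 17 mm high; origin under its centre
- cap: orange transit cap of the cartridge, 54 mm across, 16 mm high, lying open side up; origin under its centre
Not all that is in view belongs to the job. What is shaped like the cartridge but brown or red is not meant.

How it is judged:
On the way:
1. the cartridge is pressed down in the socket against the spring, more than 24 mm below the rim (z of cartridge in the frame of socket below -0.024 m and horizontal distance between cartridge and socket below 0.004 m), for 0.05 s.
At the end, for the whole second after the job is handed in: The cartridge is locked in the purifier and released: its origin 19.2 to 22.8 mm below the rim (risen into the notches), within 3 mm of the socket's axis, within 0.06 rad of upright, its wing turned at least 0.5 rad from the purifier's x axis, at rest (z of cartridge in the frame of socket between -0.0228 and -0.0192 m and horizontal distance between cartridge and socket below 0.003 m and angle between cartridge's own z axis and vertical below 0.06 rad and angle between the x axis of cartridge and the x axis of purifier, either way round above 0.5 rad and linear speed of cartridge below 0.01 m/s and contact force between cartridge and the fingers below 0.1 N); the robot touches nothing.
It fails at once if the cartridge is forced: pressed against the purifier with more than 50 N (contact force between cartridge and purifier above 50 N).
It fails at once if a bystander is moved by more than 30 mm (distance of any of tin, bottle, teat, spoon_rest, cap from where it was at the start of the episode above 0.03 m).
It also fails if it takes over 61 s, if anything falls off the work surface, if the arm or the gripper's body presses on something with over 40 N, if the wrist force passes 120 N, or if a joint passes its speed limit or range.

## Working session

There is one attempt and no reset: what is moved stays moved. The work goes in short steps, Python scripts to look and compute and a tool call to move; the robot and the scene stay as the last step left them, time stands still between calls to the robot, and variables do not carry over. Pictures are saved under pics/ and viewed, and the job is handed in when it is done.

Besides the shell and the picture viewer there is one more tool, called after "Emit:" as name([rows], argument=value, ...), one row to a line, values as JSON. carry_out: Moves the arm, as the interface text tells. Its arguments: {"type":"object","properties":{"commands":{"type":"array","items":{"type":"array","items":{"type":"array","items":{"type":"number"}}}},"claw":{"type":"number"},"grip_force":{"type":"number"}},"required":["commands"]}

```bash
mkdir -p pics; python3 - <<'E'
from plant import robot
import cv2
for n in("top","side"):
    im=robot.read_camera(n); cv2.imwrite(f"pics/{n}0.png",im[:,:,::-1])
    p=robot.camera_params(n); print(n,{k:__import__('numpy').round(v,4).tolist() for k,v in p.items()})
print(robot.read_state(), robot.finger_overhang)
E
```

```text
top {'mtx': [[515.304, 0.0, 278.3368], [0.0, 515.304, 220.2392], [0.0, 0.0, 1.0]], 'dist_coeffs': [-0.1633, 0.0, 0.0, 0.0, 0.0], 'R': [[0.025, -0.9997, -0.0054], [-0.9909, -0.024, -0.1322], [0.132, 0.0087, -0.9912]], 't': [-0.0258, 0.5433, 1.2175]}
side {'mtx': [[406.8163, 0.0, 274.329], [0.0, 406.8163, 200.8277], [0.0, 0.0, 1.0]], 'dist_coeffs': [-0.0935, 0.0, 0.0, 0.0, 0.0], 'R': [[-0.9898, -0.1422, 0.007], [-0.0965, 0.6339, -0.7673], [0.1047, -0.7602, -0.6412]], 't': [0.524, 0.1586, 0.895]}
{'t': 0.1, 'q': array([ 1.09658150e+00,  1.31088386e-01,  1.48917685e+00, -4.06259098e-06,
        1.52299765e+00, -8.53644966e-02]), 'dq': array([ 0.00041513, -0.00089273, -0.00273712, -0.0019108 , -0.00033636,
        0.00037068]), 'joint_torque': array([ 3.03750545e-03, -5.61333847e+01, -4.93103421e+01,  7.71591696e-02,
        2.87828024e-02, -9.85217002e-05]), 'tool_pos': array([0.22720964, 0.55478255, 0.23168713]), 'orientation': array([-6.06874891e-01, -3.08195190e+00,  2.52297574e-03]), 'force': array([-0.43868684, -0.72499539,  0.10094506]), 'wrist_torque': array([-0.00115114, -0.07584255, -0.01078439]), 'opening': 0.09285756199350823} 0.014
```

View pics/top0.png

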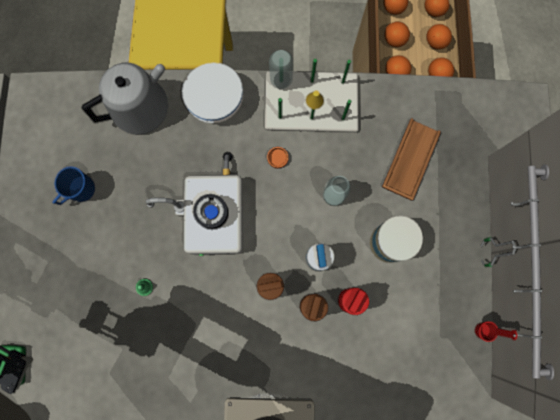

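View pics/side0.png

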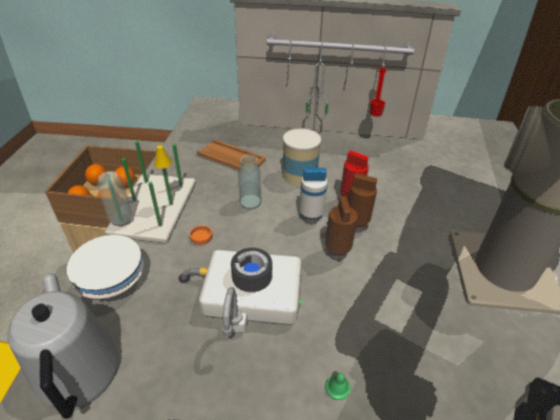

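The one with the white body and blue wing, at top (320,256) and side (313,195), fits the description. The lookalikes are brown at top (270,286) and (314,306) and red at (354,300). The purifier ring is at top (211,211). I'll enlarge both.

```bash
python3 - <<'E'
import cv2
t=cv2.imread("pics/top0.png"); s=cv2.imread("pics/side0.png")
def crop(im,x,y,w,h,k): return cv2.resize(im[y:y+h,x:x+w],None,fx=k,fy=k,interpolation=cv2.INTER_CUBIC)
a=crop(t,295,231,50,50,8); b=crop(t,180,180,60,60,400/60)
cv2.imwrite("pics/c1.png",cv2.hconcat([a,cv2.resize(b,(400,400))]))
a=crop(s,285,160,70,70,400/70); b=crop(s,217,235,70,70,400/70)
cv2.imwrite("pics/c2.png",cv2.hconcat([cv2.resize(a,(400,400)),cv2.resize(b,(400,400))]))
E
```

```text
(no output)
```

View pics/c1.png

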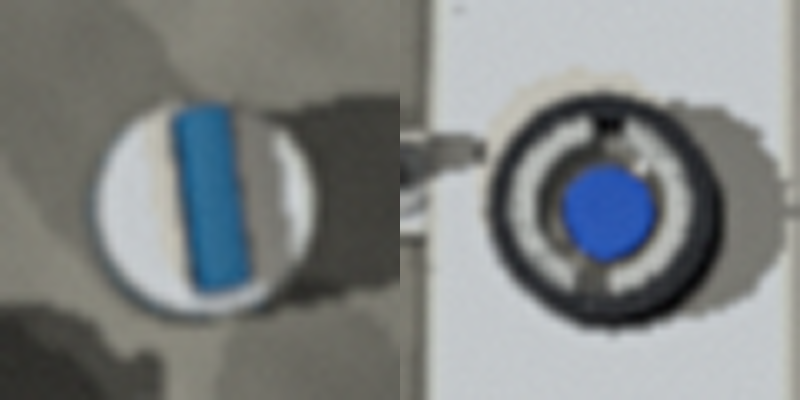

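View pics/c2.png

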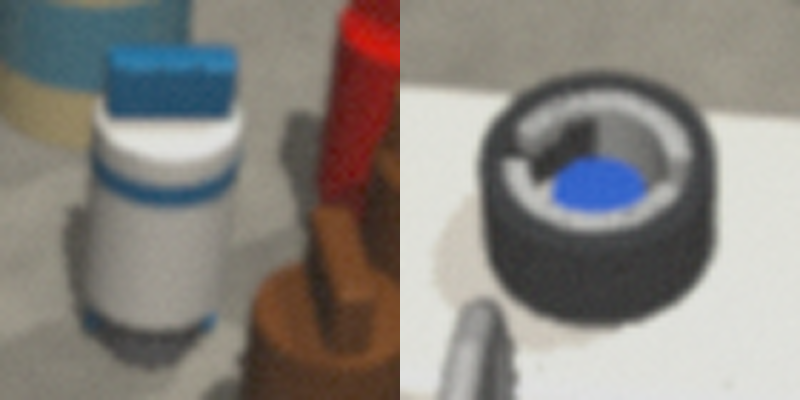

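```bash
cat > h.py <<'E'
import numpy as np, cv2
from plant import robot
P={n:robot.camera_params(n) for n in("top","side")}
for p in P.values():
    for k in p: p[k]=np.array(p[k],float)
def ray(n,u,v):
    p=P[n]; x=cv2.undistortPoints(np.array([[[u,v]]],float),p['mtx'],p['dist_coeffs'])[0,0]
    d=p['R'].T@np.array([x[0],x[1],1]); c=-p['R'].T@p['t']; return c,d/np.linalg.norm(d)
def atz(n,u,v,z):
    c,d=ray(n,u,v); return c+d*(z-c[2])/d[2]
def tri(a,b):
    c1,d1=ray("top",*a); c2,d2=ray("side",*b)
    s=np.linalg.lstsq(np.c_[d1,-d2],c2-c1,rcond=None)[0]
    p,q=c1+s[0]*d1,c2+s[1]*d2; return (p+q)/2,np.linalg.norm(p-q)
def proj(n,X):
    p=P[n]; return cv2.projectPoints(np.array(X,float).reshape(-1,1,3),cv2.Rodrigues(p['R'])[0],p['t'],p['mtx'],p['dist_coeffs'])[0].reshape(-1,2)
def circ(c,r,z,n=60):
    a=np.linspace(0,2*np.pi,n,endpoint=False); return np.c_[c[0]+r*np.cos(a),c[1]+r*np.sin(a),0*a+z]
def cc(x,y,x0,y0,k): return ((x+.5)/k-.5+x0,(y+.5)/k-.5+y0)
E
python3 - <<'E'
from h import *
k=400/60;ks=400/70
wt=cc(211,198,295,231,8); ws=cc(172,52,285,160,ks)
print("wing top",tri(wt,ws))
rt=cc(201,203,180,180,k); rs=cc(197,160,217,235,ks)
print("rim",tri(rt,rs))
a=atz("top",*cc(204,105,295,231,8),.155);b=atz("top",*cc(223,290,295,231,8),.155);print("wing ends",a,b,np.linalg.norm(a-b),np.degrees(np.arctan2(*(a-b)[1::-1])))
a=atz("top",*cc(207.5,122,180,180,k),.105);b=atz("top",*cc(194,280,180,180,k),.105);print("slots",a,b,(a+b)/2,np.linalg.norm(a-b),np.degrees(np.arctan2(*(a-b)[1::-1])))
E
```

```text
wing top (array([ 0.45307369, -0.10829596,  0.15565943]), np.float64(0.00021055413192228023))
rim (array([0.55434579, 0.14626261, 0.1042531 ]), np.float64(0.0007246597749512571))
wing ends [ 0.47843247 -0.10602767  0.155     ] [ 0.42800547 -0.11201998  0.155     ] 0.05078178096455583 6.776762088986158
slots [0.58314723 0.14515699 0.105     ] [0.52762881 0.14745598 0.105     ] [0.55538802 0.14630649 0.105     ] 0.05556599607783552 -2.3712377126779334
```

Triangulated heights are 0.156 and 0.104, which match the text. Next I'll refine with outline overlays.

```bash
cat > ov.py <<'E'
from h import *
def overlay(n,file,ims,x0,y0,w,hh,k,polys):
    im=cv2.resize(ims[y0:y0+hh,x0:x0+w],None,fx=k,fy=k,interpolation=cv2.INTER_CUBIC)
    for X,col in polys:
        q=(proj(n,X)-[x0,y0]+.5)*k-.5
        cv2.polylines(im,[np.round(q*16).astype(int)],True,col,1,cv2.LINE_AA,4)
    return im
def bar(c,a,L,W,z):
    ux=np.array([np.cos(a),np.sin(a)]);uy=np.array([-ux[1],ux[0]])
    return [[*(np.array(c)+sx*L/2*ux+sy*W/2*uy),z] for sx,sy in((1,1),(1,-1),(-1,-1),(-1,1))]
E
python3 - <<'E'
from ov import *
t=cv2.imread("pics/top0.png");s=cv2.imread("pics/side0.png")
C=(.4531,-.1085);A=np.radians(6.8);S=(.5550,.1463);B=np.radians(-2.4)
R=(0,0,255);G=(0,255,0)
pc=[(circ(C,.031,.126),R),(bar(C,A,.052,.016,.155),G),(circ(C,.031,.031),R)]
ps=[(circ(S,.04,.105),G),(circ(S,.0233,.105),R),(circ(S,.04,.066),G),(bar(S,B,.062,.0105,.105),(255,0,255))]
f=8
a=overlay("top","",t,295,231,50,50,f,pc);b=overlay("top","",t,186,186,50,50,f,ps)
cv2.imwrite("pics/o1.png",cv2.hconcat([a,b]))
a=overlay("side","",s,285,160,66,66,6,pc);b=overlay("side","",s,217,240,66,66,6,ps)
cv2.imwrite("pics/o2.png",cv2.hconcat([a,b]))
E
```

```text
(no output)
```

View pics/o1.png

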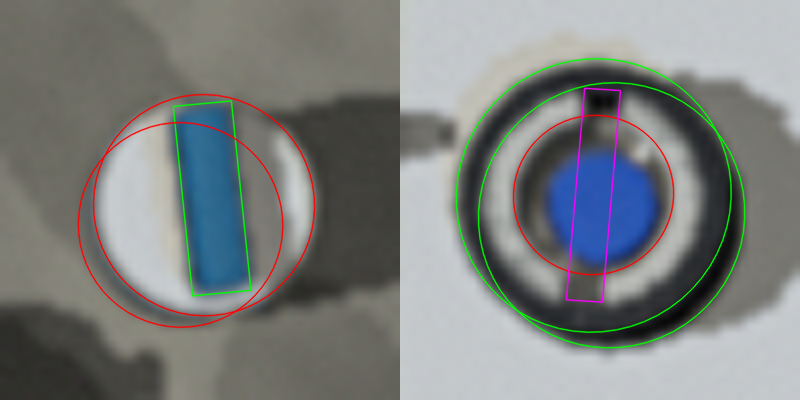

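View pics/o2.png

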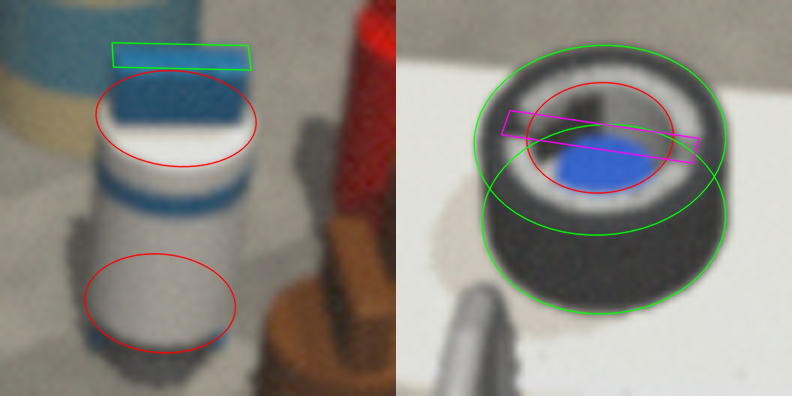

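```bash
python3 - <<'E'
from ov import *
t=cv2.imread("pics/top0.png").astype(int)
b,g,r=t[...,0],t[...,1],t[...,2]
m=np.zeros(t.shape[:2],bool);m[186:236,186:236]=1
w=np.clip((b-r)/150.,0,1)*m*((b-r)>30)
ys,xs=np.mgrid[:420,:560]
u,v=(w*xs).sum()/w.sum(),(w*ys).sum()/w.sum();print("pad",u,v,w.sum(),atz("top",u,v,.088))
mm=((b-r>40)&m).astype(np.uint8);c=max(cv2.findContours(mm,0,1)[0],key=len);print(cv2.fitEllipse(c))
# dark ring outer silhouette
d=((t.sum(2)<190)&m).astype(np.uint8);c=max(cv2.findContours(d,0,1)[0],key=cv2.contourArea);h_=cv2.convexHull(c);print("dark",cv2.boundingRect(h_),cv2.fitEllipse(h_))
S=(.5550,.1463)
q=np.vstack([proj("top",circ(S,.04,z)) for z in(.105,.066)]).astype(np.float32);hq=cv2.convexHull(q);print("model",cv2.fitEllipse(hq),hq.min((0,1)),hq.max((0,1)))
m[:]=0;m[231:281,295:345]=1
w=((b-r)>35)&m;u,v=xs[w].mean(),ys[w].mean()
pts=np.c_[xs[w],ys[w]].astype(np.float32);print("wing",u,v,cv2.minAreaRect(pts),atz("top",u,v,.153))
cov=np.cov(pts.T);ev=np.linalg.eigh(cov)[1][:,1]
p=atz("top",u+20*ev[0],v+20*ev[1],.155)-atz("top",u-20*ev[0],v-20*ev[1],.155);print(np.degrees(np.arctan2(p[1],p[0])))
E
```

```text
pad 210.7226550163175 211.41588588272447 126.65333333333334 [0.55391099 0.14613624 0.088     ]
((210.64730834960938, 211.4248809814453), (13.241700172424316, 13.442524909973145), 149.7967987060547)
dark (194, 195, 35, 34) ((210.93719482421875, 211.3577117919922), (32.67237854003906, 35.32138442993164), 131.50808715820312)
model ((210.61019897460938, 210.92262268066406), (34.87037658691406, 36.93507385253906), 136.64724731445312) [192.55441 192.84119] [228.59651 228.98009]
wing 320.96875 255.45 ((320.95849609375, 255.43890380859375), (23.194732666015625, 6.806430816650391), 82.40535736083984) [ 0.45284544 -0.10856666  0.153     ]
-172.33006051573852
```

Emit:
carry_out([
  [[-2.3,-2.64,0,0],[-2.3,-2.64,0,0],[-2.3,-2.64,0,0],[-2.3,-2.64,0,0],[-2.3,-2.64,0,0],[-2.3,-2.64,0,0],[-2.3,-2.64,0,0],[-2.3,-2.64,0,0],[-2.3,-2.64,0,0],[-2.3,-2.64,0,0],[-2.3,-2.64,0,0],[-2.3,-2.64,0,0],[-2.3,-2.64,0,0],[-2.3,-2.64,0,0],[-2.3,-2.64,0,0],[-2.3,-2.64,0,0],[-2.3,-2.64,0,0],[-2.3,-2.64,0,0],[-2.3,-2.64,0,0],[-2.3,-2.64,0,0]],
], claw=5, grip_force=40)

```text
t: 1.77
tool_pos: [0.4529, -0.1096, 0.2323]
orientation: [-0.607, -3.082, -0.0]
force: [0.2, 0.2, 0.7]
opening: 0.0501
```

Emit:
carry_out([
  [[0,0,0,-6],[0,0,0,-6],[0,0,0,-6],[0,0,0,-6],[0,0,0,-5.2],[0,0,0,0],[0,0,0,0]],
])

```text
t: 2.35
tool_pos: [0.4527, -0.1077, 0.2323]
orientation: [0.185, -3.136, -0.0]
force: [-0.4, -0.7, 0.0]
opening: 0.0499
```

```bash
cat > g.py <<'E'
import sys,numpy as np
from scipy.spatial.transform import Rotation as Ro
from plant import robot
s=robot.read_state(); R=Ro.from_rotvec(s['orientation']).as_matrix()
yaw=np.degrees(np.arctan2(R[1,0],R[0,0]))
print("t",round(s['t'],2),"pos",s['tool_pos'].round(4),"yaw",round(yaw,2),"zaxis",R[:,2].round(4),"F",s['force'].round(2),"T",s['wrist_torque'].round(2),"open",round(s['opening'],4))
if len(sys.argv)>3:
    d=np.array(list(map(float,sys.argv[1:4])))-s['tool_pos']; print("tool cm",(R.T@d*100).round(2))
E
python3 g.py .4529 -.1086 .145
```

```text
t 2.35 pos [ 0.4527 -0.1077  0.2323] yaw -173.24 zaxis [-6.e-04  2.e-04 -1.e+00] F [-0.38 -0.65  0.02] T [ 0.01 -0.01  0.01] open 0.0499
tool cm [-0.01 -0.1   8.73]
```

Emit:
carry_out([
  [[0,-0.1,2,0],[0,0,2,0],[0,0,2,0],[0,0,1.5,0],[0,0,1.2,0],[0,0,0,0],[0,0,0,0]],
])

```text
t: 2.93
tool_pos: [0.4527, -0.1086, 0.1453]
orientation: [0.188, -3.135, -0.001]
force: [-0.3, 0.7, 0.4]
opening: 0.0501
```

```bash
python3 g.py .4529 -.1086 .145; python3 - <<'E'
from h import *
im=robot.read_camera("side")[:,:,::-1]; c=lambda im,x,y,w,k:cv2.resize(im[y:y+w,x:x+w],None,fx=k,fy=k,interpolation=2)
cv2.imwrite("pics/g1.png",c(im,265,110,100,5))
E
```

```text
t 2.93 pos [ 0.4527 -0.1086  0.1453] yaw -173.15 zaxis [-1.2e-03  4.0e-04 -1.0e+00] F [-0.26  0.71  0.36] T [0.01 0.01 0.05] open 0.0501
tool cm [-0.02 -0.01  0.03]
```

View pics/g1.png

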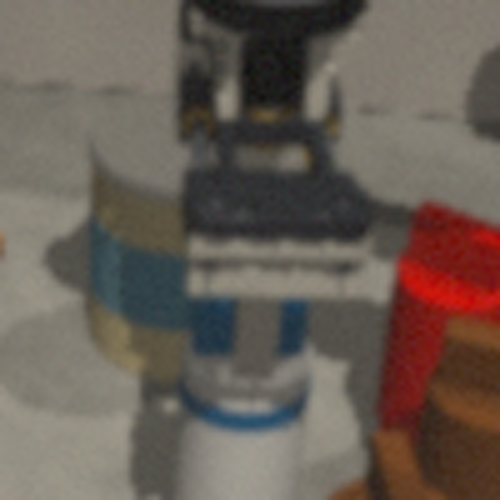

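The near finger (crop about x=257) sits over the middle of the blue wing (190–307), with its tip just above the body top. I'll close and lift.

Emit:
carry_out([
  [[0,0,0,0],[0,0,0,0],[0,0,0,0],[0,0,0,0],[0,0,0,0],[0,0,0,0],[0,0,0,0],[0,0,0,0]],
], claw=0, grip_force=40)

```text
t: 3.65
tool_pos: [0.4532, -0.1088, 0.1459]
orientation: [-0.19, 3.135, -0.0]
force: [0.0, -0.0, 1.6]
opening: 0.0159
```

Emit:
carry_out([
  [[0,0,-0.5,0],[0,0,-2,0],[0,0,-3,0],[0,0,-3,0],[0,0,-3,0],[0,0,-2.5,0],[0,0,0,0],[0,0,0,0]],
])

```text
t: 4.32
tool_pos: [0.4538, -0.109, 0.2871]
orientation: [-0.19, 3.133, -0.002]
force: [-0.2, -0.1, -3.0]
opening: 0.0157
```

```bash
python3 g.py .5540 .1460 .285
```

```text
t 4.32 pos [ 0.4538 -0.109   0.2871] yaw -173.08 zaxis [ 0.0028 -0.001  -1.    ] F [-0.21 -0.07 -3.  ] T [ 0.03  0.02 -0.  ] open 0.0157
tool cm [-13.02  24.1    0.21]
```

Emit:
carry_out([
  [[-1.3,2.41,0,0],[-1.3,2.41,0,0],[-1.3,2.41,0,0],[-1.3,2.41,0,0],[-1.3,2.41,0,0],[-1.3,2.41,0,0],[-1.3,2.41,0,0],[-1.3,2.41,0,0],[-1.3,2.41,0,0],[-1.3,2.41,0,0],[0,0,0,4.6],[0,0,0,4.6],[0,0,0,0],[0,0,0,0],[0,0,0,0]],
])

```text
t: 5.57
tool_pos: [0.5525, 0.1458, 0.2843]
orientation: [-0.059, -3.139, 0.001]
force: [-0.1, -0.3, -1.3]
opening: 0.0161
```

```bash
python3 g.py .5540 .1460 .265; python3 - <<'E'
from h import *
for n in("top","side"):
    cv2.imwrite(f"pics/{n}2.png",robot.read_camera(n)[:,:,::-1])
t=cv2.imread("pics/top2.png");s=cv2.imread("pics/side2.png")
c=lambda im,x,y,w:cv2.resize(im[y:y+w,x:x+w],(400,400),interpolation=2)
cv2.imwrite("pics/p2.png",cv2.hconcat([c(t,150,150,120),c(s,200,160,130)]))
E
```

```text
t 5.57 pos [0.5525 0.1458 0.2843] yaw 177.85 zaxis [-2.1e-03 -4.0e-04 -1.0e+00] F [-0.08 -0.27 -1.25] T [ 0.06  0.02 -0.01] open 0.0161
tool cm [-0.16  0.02  1.93]
```

View pics/p2.png

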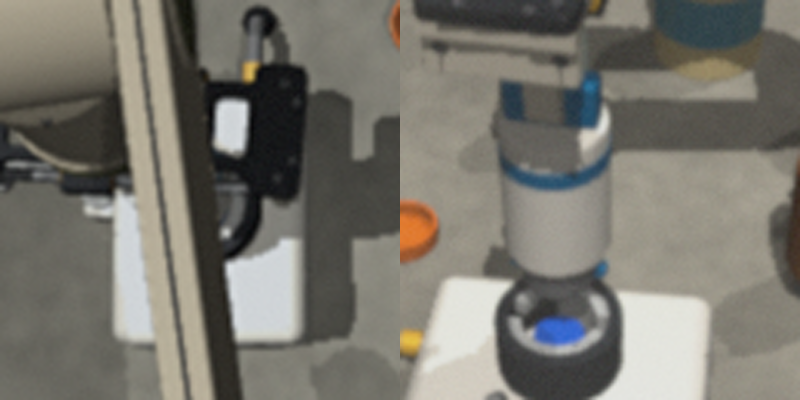

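The cartridge (crop x about 557) hangs above the ring (centre about 559). I'll check the in-hand offset against the model in the side view.

```bash
python3 - <<'E'
from ov import *
s=cv2.imread("pics/side2.png")
z=.2843-.1455;C=(.5525,.1458);A=np.radians(-2.2);S=(.554,.146);B=np.radians(-2.4);R=(0,0,255);G=(0,255,0)
pc=[(circ(C,.031,z+.126),R),(bar(C,A,.052,.016,z+.155),G),(circ(C,.031,z+.031),R),(bar(C,A,.057,.008,z+.013),(255,0,255)),(circ(C,.022,z+.013),R),
(circ(S,.04,.105),G),(circ(S,.04,.066),G),(bar(S,B,.062,.0105,.105),(255,0,255))]
cv2.imwrite("pics/o3.png",overlay("side","",s,210,175,90,120,5,pc))
E
```

```text
(no output)
```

View pics/o3.png

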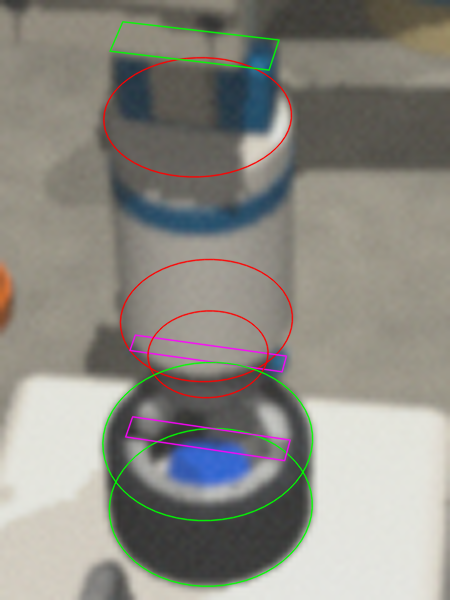

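Emit:
carry_out([
  [[-0.16,0,1,0],[0,0,1,0],[0,0,1,0],[0,0,0.4,0],[0,0,0,0],[0,0,0,0],[0,0,0,0],[0,0,0,0]],
])

```text
t: 6.33
tool_pos: [0.555, 0.1462, 0.2523]
orientation: [0.062, 3.14, 0.0]
force: [0.2, 0.3, -2.2]
opening: 0.0161
```

```bash
python3 g.py .5540 .1460 .243; python3 - <<'E'
from ov import *
s=robot.read_camera("side")[:,:,::-1].copy();st=robot.read_state()
z=st['tool_pos'][2]-.1455;C=st['tool_pos'][:2];A=np.radians(-2.2);S=(.554,.146);B=np.radians(-2.4);R=(0,0,255);G=(0,255,0)
pc=[(circ(C,.031,z+.126),R),(circ(C,.031,z+.031),R),(circ(S,.04,.105),G),(circ(S,.04,.066),G)]
a=overlay("side","",s,217,200,70,100,6,pc);b=overlay("side","",s,217,200,70,100,6,[])
cv2.imwrite("pics/o4.png",cv2.hconcat([a[:,:400],b[:,:400]]))
E
```

```text
t 6.33 pos [0.555  0.1462 0.2523] yaw 177.73 zaxis [ 1.1e-03  2.0e-04 -1.0e+00] F [ 0.24  0.33 -2.23] T [ 0.07  0.03 -0.03] open 0.0161
tool cm [ 0.1  -0.02  0.93]
```

View pics/o4.png

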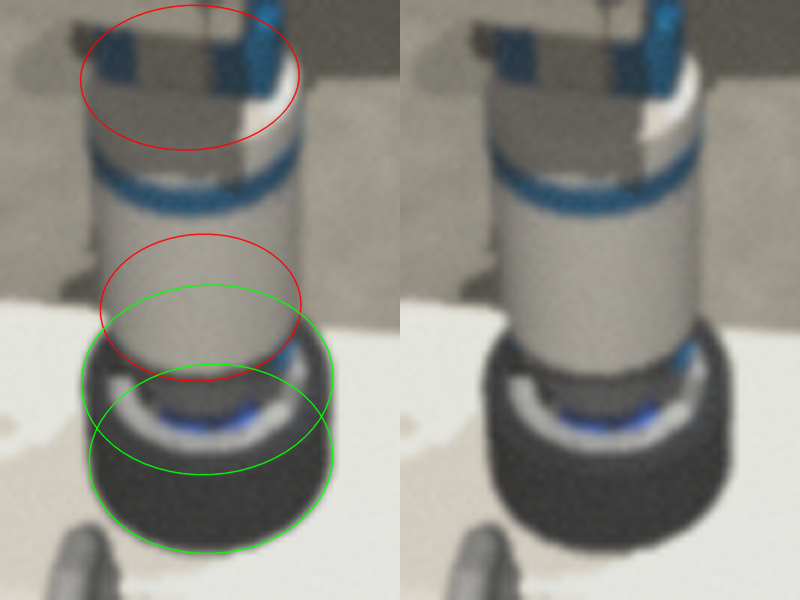

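Emit:
carry_out([
  [[0,0,0,0],[0,0,0,0]],
])

```text
t: 6.55
tool_pos: [0.5548, 0.1462, 0.2521]
orientation: [0.062, 3.14, 0.0]
force: [-0.3, 0.1, -1.4]
opening: 0.0155
```

```bash
python3 g.py .5540 .1460 .243
```

```text
t 6.55 pos [0.5548 0.1462 0.2521] yaw 177.73 zaxis [ 7.e-04  1.e-04 -1.e+00] F [-0.32  0.15 -1.37] T [ 0.02 -0.01 -0.03] open 0.0155
tool cm [ 0.08 -0.02  0.91]
```

Emit:
carry_out([
  [[0.08,0,0.3,0],[0,0,0.3,0],[0,0,0.2,0],[0,0,0,0],[0,0,0,0]],
])

```text
t: 6.97
tool_pos: [0.5536, 0.1461, 0.2432]
orientation: [-0.062, -3.14, 0.0]
force: [0.1, 0.4, -2.1]
opening: 0.0156
```

Emit:
carry_out([
  [[0,0,0.15,0],[0,0,0.15,0],[0,0,0,0],[0,0,0,0]],
])

```text
t: 7.3
tool_pos: [0.5538, 0.1461, 0.2405]
orientation: [-0.062, -3.141, -0.0]
force: [-0.1, 0.2, -1.8]
opening: 0.0157
```

```bash
python3 g.py .5540 .1460 .243
```

```text
t 7.3 pos [0.5538 0.1461 0.2405] yaw 177.72 zaxis [-2.e-04  0.e+00 -1.e+00] F [-0.08  0.24 -1.81] T [ 0.03  0.   -0.  ] open 0.0157
tool cm [-0.02 -0.01 -0.25]
```

The neck is in the bore with no lateral force. I'll keep lowering in small steps.

Emit:
carry_out([
  [[0,0,0.1,0],[0,0,0.1,0],[0,0,0,0],[0,0,0,0]],
])

```text
t: 7.63
tool_pos: [0.5538, 0.1462, 0.2385]
orientation: [-0.062, -3.141, 0.0]
force: [-0.5, 0.4, -2.9]
opening: 0.0159
```

Emit:
carry_out([
  [[0,0,0.1,0],[0,0,0,0],[0,0,0,0]],
])

```text
t: 7.88
tool_pos: [0.5538, 0.1462, 0.2376]
orientation: [-0.062, -3.141, 0.0]
force: [0.9, -0.0, -2.3]
opening: 0.0159
```

```bash
python3 g.py .5540 .1460 .2335
```

```text
t 7.88 pos [0.5538 0.1462 0.2376] yaw 177.73 zaxis [-1.e-04 -0.e+00 -1.e+00] F [ 0.94 -0.01 -2.32] T [ 0.05 -0.01  0.  ] open 0.0159
tool cm [-0.02 -0.02  0.41]
```

No contact, with the origin about 13 mm below the rim, so the lugs are in the slots. Next I'll go to the valve and press.

Emit:
carry_out([
  [[0,0,0.15,0],[0,0,0.15,0],[0,0,0.15,0],[0,0,0,0],[0,0,0,0]],
])

```text
t: 8.3
tool_pos: [0.5541, 0.1462, 0.2337]
orientation: [0.062, 3.14, 0.0]
force: [-1.1, -1.2, 2.8]
opening: 0.016
```

Emit:
carry_out([
  [[0,0,0.15,0],[0,0,0.15,0],[0,0,0,0],[0,0,0,0]],
])

```text
t: 8.63
tool_pos: [0.554, 0.1462, 0.2304]
orientation: [0.062, 3.14, 0.0]
force: [-1.0, -0.9, 3.7]
opening: 0.0158
```

```bash
python3 g.py .5540 .1460 .2222
```

```text
t 8.63 pos [0.554  0.1462 0.2304] yaw 177.73 zaxis [ 6.e-04  1.e-04 -1.e+00] F [-0.96 -0.91  3.75] T [-0.03  0.2   0.05] open 0.0158
tool cm [ 0.   -0.02  0.82]
```

Emit:
carry_out([
  [[0,0,0.15,0],[0,0,0.15,0],[0,0,0.15,0],[0,0,0.1,0],[0,0,0,0],[0,0,0,0]],
])

```text
t: 9.13
tool_pos: [0.5541, 0.1462, 0.225]
orientation: [0.062, 3.14, 0.0]
force: [-0.8, 0.3, 6.3]
opening: 0.0158
```

Emit:
carry_out([
  [[0,0,0.1,0],[0,0,0.1,0],[0,0,0.07,0],[0,0,0,0],[0,0,0,0]],
])

```text
t: 9.55
tool_pos: [0.5542, 0.1462, 0.2225]
orientation: [0.062, 3.14, 0.0]
force: [-1.4, 0.2, 8.1]
opening: 0.0155
```

```bash
python3 g.py .5540 .1460 .2222
```

```text
t 9.55 pos [0.5542 0.1462 0.2225] yaw 177.72 zaxis [ 9.e-04  2.e-04 -1.e+00] F [-1.4   0.2   8.08] T [-0.04  0.35 -0.02] open 0.0155
tool cm [ 0.01 -0.02  0.03]
```

Emit:
carry_out([
  [[0,0,0,3],[0,0,0,3],[0,0,0,3],[0,0,0,0],[0,0,0,0]],
])

```text
t: 9.97
tool_pos: [0.5543, 0.1462, 0.2226]
orientation: [0.309, 3.125, 0.001]
force: [-1.6, -0.4, 6.4]
opening: 0.0159
```

```bash
python3 g.py .5540 .1460 .2222
```

```text
t 9.97 pos [0.5543 0.1462 0.2226] yaw 168.7 zaxis [ 1.4e-03  2.0e-04 -1.0e+00] F [-1.6  -0.41  6.4 ] T [-0.05  0.18 -0.06] open 0.0159
tool cm [ 0.03 -0.03  0.04]
```

Emit:
carry_out([
  [[0,0,0,4],[0,0,0,4],[0,0,0,4],[0,0,0,4],[0,0,0,4],[0,0,0,0],[0,0,0,0]],
])

```text
t: 10.55
tool_pos: [0.5545, 0.1462, 0.2227]
orientation: [0.847, 3.024, 0.001]
force: [0.6, -0.2, 6.4]
opening: 0.0156
```

Emit:
carry_out([
  [[0,0,0,4],[0,0,0,4],[0,0,0,4],[0,0,0,4],[0,0,0,4],[0,0,0,3],[0,0,0,3],[0,0,0,0],[0,0,0,0]],
])

```text
t: 11.3
tool_pos: [0.5545, 0.1462, 0.2227]
orientation: [1.506, 2.756, 0.002]
force: [-0.1, 0.4, 7.3]
opening: 0.0156
```

```bash
python3 g.py .5540 .1460 .2222
```

```text
t 11.3 pos [0.5545 0.1462 0.2227] yaw 122.7 zaxis [ 1.9e-03  3.0e-04 -1.0e+00] F [-0.09  0.43  7.35] T [-0.11  0.12 -0.03] open 0.0156
tool cm [ 0.01 -0.06  0.05]
```

Turned 55° so far with no resistance. I'll feel for the stop in small steps.

Emit:
carry_out([
  [[0,0,0,2],[0,0,0,2],[0,0,0,2],[0,0,0,0],[0,0,0,0]],
])

```text
t: 11.72
tool_pos: [0.5545, 0.1462, 0.2227]
orientation: [1.648, 2.673, 0.002]
force: [-1.6, 0.1, 7.6]
opening: 0.0159
```

```bash
python3 g.py
```

```text
t 11.72 pos [0.5545 0.1462 0.2227] yaw 116.71 zaxis [ 1.8e-03  3.0e-04 -1.0e+00] F [-1.58  0.1   7.57] T [-0.08  0.08 -0.01] open 0.0159
```

Emit:
carry_out([
  [[0,0,0,1.5],[0,0,0,1.5],[0,0,0,0],[0,0,0,0]],
])

```text
t: 12.05
tool_pos: [0.5545, 0.1462, 0.2227]
orientation: [1.717, 2.629, 0.002]
force: [0.1, -0.3, 7.2]
opening: 0.0156
```

```bash
python3 g.py
```

```text
t 12.05 pos [0.5545 0.1462 0.2227] yaw 113.71 zaxis [ 1.8e-03  3.0e-04 -1.0e+00] F [ 0.12 -0.28  7.23] T [-0.1   0.09 -0.02] open 0.0156
```

Emit:
carry_out([
  [[0,0,0,1],[0,0,0,1],[0,0,0,0],[0,0,0,0]],
])

```text
t: 12.38
tool_pos: [0.5545, 0.1462, 0.2227]
orientation: [1.762, 2.599, 0.002]
force: [0.0, -0.3, 7.0]
opening: 0.0158
```

```bash
python3 g.py
```

```text
t 12.38 pos [0.5545 0.1462 0.2227] yaw 111.72 zaxis [ 1.8e-03  2.0e-04 -1.0e+00] F [ 0.01 -0.27  7.05] T [-0.11  0.08 -0.02] open 0.0158
```

Emit:
carry_out([
  [[0,0,0,1],[0,0,0,1],[0,0,0,0],[0,0,0,0]],
])

```text
t: 12.72
tool_pos: [0.5543, 0.1462, 0.2227]
orientation: [1.807, 2.568, 0.001]
force: [-1.0, -1.2, 7.5]
opening: 0.0159
```

```bash
python3 g.py
```

```text
t 12.72 pos [0.5543 0.1462 0.2227] yaw 109.73 zaxis [ 1.4e-03  2.0e-04 -1.0e+00] F [-1.03 -1.24  7.49] T [-0.17  0.3   0.11] open 0.0159
```

The stop shows at a tool yaw of about 110° (torque +0.11 and lateral force). I'll ease back 3°, let the spring lift it slowly, then release.

Emit:
carry_out([
  [[0,0,0,-1.5],[0,0,0,-1.5],[0,0,0,0],[0,0,-0.1,0],[0,0,-0.1,0],[0,0,-0.1,0],[0,0,-0.1,0],[0,0,0,0],[0,0,0,0]],
])

```text
t: 13.47
tool_pos: [0.5543, 0.1462, 0.2264]
orientation: [1.74, 2.615, 0.002]
force: [0.3, 0.2, 5.0]
opening: 0.0159
```

```bash
python3 g.py
```

```text
t 13.47 pos [0.5543 0.1462 0.2264] yaw 112.72 zaxis [ 1.4e-03  2.0e-04 -1.0e+00] F [0.34 0.17 5.  ] T [-0.1   0.09 -0.02] open 0.0159
```

Emit:
carry_out([
  [[0,0,-0.1,0],[0,0,-0.1,0],[0,0,0,0],[0,0,0,0]],
])

```text
t: 13.8
tool_pos: [0.5543, 0.1462, 0.2283]
orientation: [1.74, 2.615, 0.001]
force: [0.0, -0.5, 3.7]
opening: 0.0154
```

```bash
python3 g.py
```

```text
t 13.8 pos [0.5543 0.1462 0.2283] yaw 112.72 zaxis [ 1.2e-03  2.0e-04 -1.0e+00] F [ 0.04 -0.48  3.66] T [-0.06 -0.07  0.03] open 0.0154
```

Emit:
carry_out([
  [[0,0,-0.1,0],[0,0,-0.03,0],[0,0,0,0],[0,0,0,0]],
])

```text
t: 14.13
tool_pos: [0.5541, 0.1462, 0.2294]
orientation: [1.74, 2.615, 0.001]
force: [2.0, 0.5, 4.4]
opening: 0.0156
```

```bash
python3 g.py
```

```text
t 14.13 pos [0.5541 0.1462 0.2294] yaw 112.72 zaxis [ 6.e-04  1.e-04 -1.e+00] F [1.96 0.53 4.37] T [ 0.   -0.33  0.07] open 0.0156
```

Emit:
carry_out([
  [[0,0,0,0],[0,0,0,0],[0,0,0,0],[0,0,0,0],[0,0,0,0],[0,0,0,0]],
], claw=5)

```text
t: 14.63
tool_pos: [0.5537, 0.1461, 0.229]
orientation: [-1.74, -2.615, 0.001]
force: [-0.4, 0.2, -0.3]
opening: 0.0488
```

Emit:
carry_out([
  [[0,0,-1,0],[0,0,-2,0],[0,0,-3,0],[0,0,-3,0],[0,0,-3,0],[0,0,0,0],[0,0,0,0]],
])

```text
t: 15.22
tool_pos: [0.555, 0.1464, 0.3529]
orientation: [1.738, 2.612, 0.006]
force: [-0.2, -0.3, -0.4]
opening: 0.0498
```

```bash
python3 g.py
```

```text
t 15.22 pos [0.555  0.1464 0.3529] yaw 112.72 zaxis [ 0.0056  0.001  -1.    ] F [-0.21 -0.32 -0.42] T [-0.04  0.04 -0.06] open 0.0498
```

Released. I'll swing the arm aside (world −x) to get a clear view and check from both cameras.

Emit:
carry_out([
  [[-3,1.5,0,0],[-3,1.5,0,0],[-3,1.5,0,0],[-3,1.5,0,0],[-3,1.5,0,0],[-3,1.5,0,0],[-3,1.5,0,0],[-3,1.5,0,0],[0,0,0,0],[0,0,0,0]],
])

```text
t: 16.05
tool_pos: [0.7575, -0.0306, 0.3437]
orientation: [-1.74, -2.608, 0.005]
force: [-1.2, 0.4, -0.3]
opening: 0.0501
```

```bash
python3 g.py; python3 - <<'E'
from ov import *
t=robot.read_camera("top")[:,:,::-1].copy();s=robot.read_camera("side")[:,:,::-1].copy()
cv2.imwrite("pics/top5.png",t);cv2.imwrite("pics/side5.png",s)
z=.084;C=(.554,.146);A=np.radians(-66);R=(0,0,255);G=(0,255,0)
pc=[(circ(C,.031,z+.126),R),(bar(C,A,.052,.016,z+.155),G),(circ(C,.031,z+.031),R)]
a=overlay("top","",t,180,180,66,66,6,pc);b=overlay("side","",s,217,180,66,100,6,pc)
b2=overlay("side","",s,217,180,66,100,6,[])
a=cv2.copyMakeBorder(a,0,204,0,0,0)
cv2.imwrite("pics/o5.png",cv2.resize(cv2.hconcat([a,b,b2]),None,fx=.66,fy=.66))
E
```

```text
t 16.05 pos [ 0.7575 -0.0306  0.3437] yaw 112.59 zaxis [-7.e-03  7.e-04 -1.e+00] F [-1.19  0.44 -0.35] T [0.04 0.03 0.02] open 0.0501
```

View pics/o5.png

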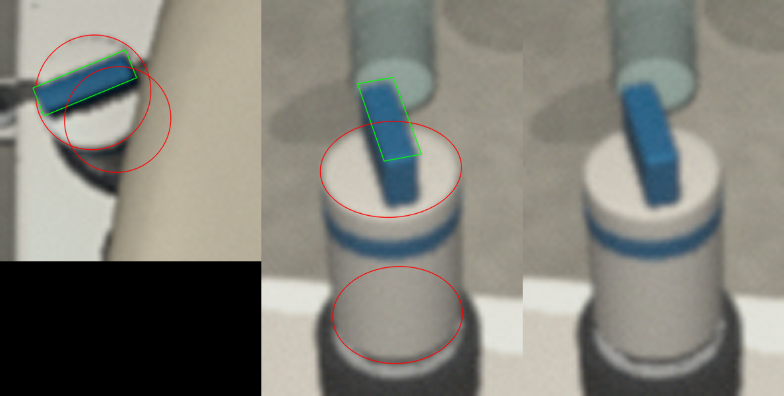

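View pics/top5.png

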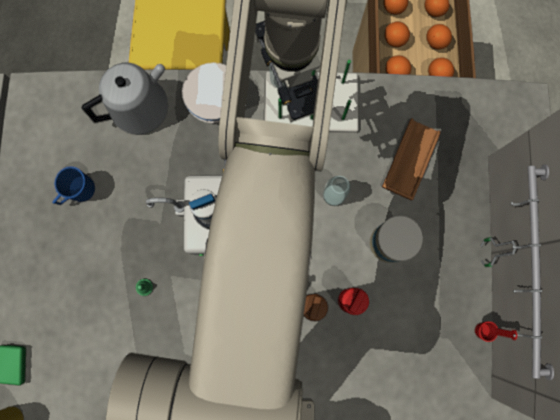

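The wing is at about −66°, and the model drawn at the locked pose fits both views. Bottle, tin, spoon rest and teat are unmoved in the top view. One sharper height check before hand-in, with the wing drawn at −26, −21 and −17 mm.

```bash
python3 - <<'E'
from ov import *
s=robot.read_camera("side")[:,:,::-1].copy();cv2.imwrite("pics/side6.png",s)
o=[]
for d in(.026,.021,.017):
    z=.105-d;C=(.554,.146);A=np.radians(-66)
    o.append(overlay("side","",s,232,190,33,60,8,[(bar(C,A,.052,.016,z+.155),(0,255,0)),(circ(C,.031,z+.126),(0,0,255))]))
cv2.imwrite("pics/o6.png",cv2.hconcat(o))
print(np.abs(s.astype(int)-cv2.imread("pics/side5.png"))[190:250,232:265].mean())
cv2.imwrite("pics/side6c.png",s)
E
```

```text
1.7207070707070706
```

View pics/o6.png

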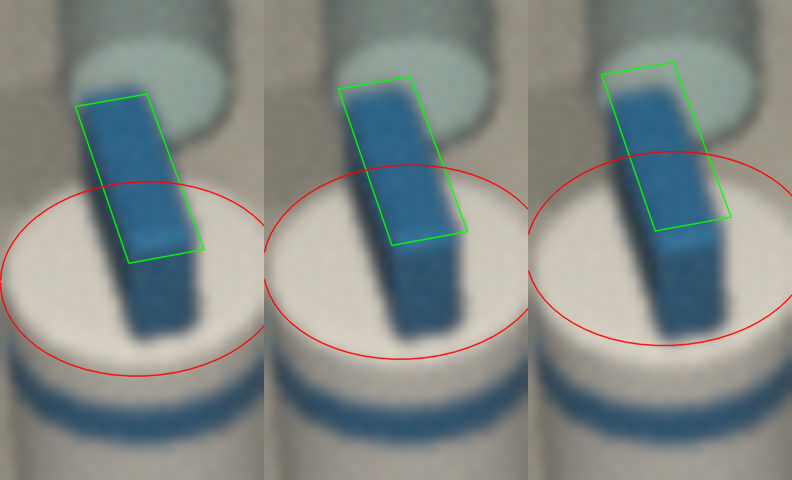

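View pics/side6.png

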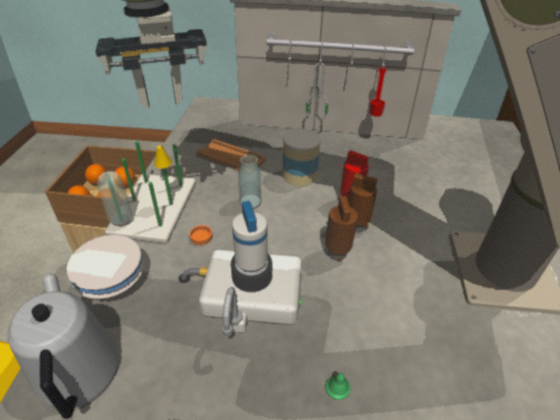

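The −21 mm outline fits best. The gripper is clear of everything, and the cap at side (201,235), the bottle, the tin and the teat are where they were at the start. I'm handing it in.

```bash
python3 -c "
from plant import robot
print(robot.close_job())"
```

```text
the job is handed in; nothing more can be done
None
```

The filter cartridge is fitted in the purifier and released, and by my last checks it stands locked. I handed the job in at about 16 s of the 61 s allowed; no verdict is reported.

- **What I did:** I gripped the cartridge by its wing and lowered it with the lugs lined up to the slots. They went in at the first try. I pressed it about 28 mm below the rim against the spring and turned it clockwise to the stop, about 68° of tool turn. Then I eased back 3°, let the spring lift it, and opened the fingers. The highest force reading I saw while pressing was about 8 N.
- **Last checks:** In the side view the wing fits best at about 21 mm below the rim, and it is turned about 66° from the slot direction the lugs went in at (about −2°). The cartridge looks upright and central in the ring, and two pictures taken one after the other show no movement. The gripper is well clear, and the tin, bottle, teat, spoon rest and cap look to be where they started.
- **Disagreements and one slip:** The two cameras disagreed by up to about 1 mm on the ring's position, which did not matter. After releasing, I moved the arm aside in the wrong direction, toward +x and −y at about 0.34 m height, but it touched nothing.

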